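Index the parts-dish arm one hole toward the carton

ROBOT

A 6-joint arm with a two-finger parallel gripper is mounted at the origin on a cart in front of the work surface, level with it; the furniture and walls round the work are solid. World frame = base frame: x ahead of the robot, y to its left, z up, the work surface at z = 0. Lengths are in m, angles in rad, forces in N, time in s.
With the tool pointing down it reaches from about 0.375 to 0.975 m from the base axis. Payload 3.8 kg.
Tool frame: the origin (TCP) lies midway between the tips of the shut fingers; the grasp point (between the pads) lies 19 mm behind it; z points along the fingers, y is the line along which they close (so a half turn about z gives the same grasp; the last joint's range is limited). The gripper opens to 85 mm and grips with 20 to 120 N. Pads are 22 mm wide; open, the fingers measure 114 mm over their backs; the gripper's body (76 mm by 85 mm) begins 54 mm behind the grasp point. The pads swing forward as they close: fully open they stand 13 mm farther back than shut.
Start: joints at [-1.162, 0.264, 1.604, -0, 1.274, -0.037], TCP at [0.291, -0.609, 0.231] pointing down, gripper open.
Joint ranges: [-2.63, 2.63], [-0.94, 2.18], [0.31, 2.57], [-1.31, 4.45], [0, 2.66], [-2.55, 2.55]. Speed limits (rad/s): [2.57, 2.57, 3.14, 3.14, 3.14, 3.14].

INTERFACE

Orientations are given as a rotation vector (axis times angle).
In Python, from workcell import bot gives the robot as it stands.
- The arm moves only by the tool jog_arm, never from a script. Its argument "motion" is a list of rows, each a list of 5 numbers: the opening, from -1 (shut) to 1 (fully open), then the shift along the tool's x, y, z in mm, then the turn about the tool's z in degrees. In form: [[claw, x, y, z, twist], ...]. A call has 1 to 10 rows; each row shifts and turns the commanded pose from where the row before left it, along the tool's axes as they then stand; what a row does not reach is not made up. A row lasts 1/12 s, in which the tool goes at most 41.7 mm and 7.16 degrees, less where a joint would pass 70% of its speed; a pose out of reach is approached as far as the arm can. A call with a gripper value outside its range is refused whole. The fingers move at their own pace and stop on an object; "force" is the grip in N (left out, the last holds). Time passes only in rows, so rows that do not move let the fingers close. It gives the time, the measured TCP pose, the force, the opening and the grip force at its end, in the units of the state.
- bot.read_state(): the state, without advancing time (a new reading comes with each control period).
- bot.read_camera(name): name is "side" or "top" or "wrist"; returns (picture, depth): 384x512x3 uint8, red, green, blue; 384x512 float32, m along the optical axis (not along the pixel's ray), 0 where there is no reading.
- bot.get_calibration(name): a dict with "vfov" (degrees; the focal length in pixels is half the picture's height over the tangent of half this angle, whatever the lens; pixels are square), "cx", "cy" (the principal point, pixels), "rvec" (rotation vector, rad) and "tvec" (3), from world to camera coordinates, as OpenCV has them; the wrist camera has in their place "tool_from_camera" (4x4, takes a point from camera to tool coordinates, whose origin is the TCP and whose axes are the flange's). Camera axes: x right, y down, z forward; pixel columns grow to the right and rows downward; lengths in m; the calibration is good to about 2 mm. A picture is of the moment at which its call begins: read the wrist's pose just before it. get_calibration takes no time and is no camera call.
- bot.finish_job(): hands the job in; it is judged then, once.
The state is a dict: "time": time; "q": joint angles; "joint_vel": joint speeds; "joint_torque": joint torques, N m; "tool_pos": TCP position; "tcp_rot": TCP orientation; "wrist_force": force on the tool from outside, world axes, zero at the start; "torque": the same for the moment, N m; "width": opening from 0.0 (shut) to 1.0 (fully open); "grip_force": force on a finger pad.
Only numpy, scipy, OpenCV 4.12 (cv2) and the standard library are available. Lean on these libraries where they do the work, as an engineer would, in place of code of your own. Each camera call takes 0.05 s, during which the arm holds its last target. There are 200 camera calls.

TASK

The small parts dish sits on a swing arm that a spring pin locks to an arc of five holes. Hook a fingertip through the pin's pull ring, lift the pin gently out of the middle hole, swing the arm exactly one hole toward the cube-shaped carton, and lower the pin until it is fully home in that hole; then take the finger out of the ring. Do not grip the ring or yank it, and leave the carton and the other things around it where they stand.

Things in the scene. Friction and masses are not known exactly. Their poses are not given: they have to be found in the camera images.
- index_base: fixed steel index plate on the bench. Origin on the bench at the arm's pivot (vertical axis); +x from the pivot to the middle hole, +y left of it, z up. Pivot foot 68 mm across, pivot nut 51 mm high. Five holes on a 110 mm radius about the pivot, plate top 16 mm high; holes 12.5 mm wide, 0.2094 rad (12 deg, 23 mm) apart, at -0.4189, -0.2094, 0, 0.2094, 0.4189 rad from +x.
- swing_arm (a joint): angle of the swing arm about the pivot, rad: 0 = middle hole (start), positive toward +y of index_base (counter-clockwise from above), one hole 0.2094, stops at +-0.45. Light friction (1 N at the ring), stays where left. Flat aluminium bar 34 mm wide, 34 to 42 mm high, running outward from the pivot; a round black parts dish 64 mm across at its end, rim 58 mm high.
- index_pin (a joint): lift of the spring pin, m: 0 = fully home in a hole, 0.010 = its round end just out of the hole, 0.022 = upper stop. The spring pushes it down, 4 N when home, 7 N fully lifted. Pin 10 mm thick, 110 mm from the pivot on the arm, 1.25 mm clearance each side in a hole; its round end finds the hole by itself when let down within about 3 mm of it.
- ring_center (a point): centre of the pin's rigid round pull ring (inside 60 mm, wire 6 mm), 126.5 mm from the pivot along the arm, 108.6 mm high with the pin home. Ring faces the pivot, leaning 30 deg: foot 110 mm out and 80 mm high, top 143 mm out and 137 mm high. A finger pointing outward along the arm and down, tilted 35 to 45 deg from vertical, goes through. Housing below is 74 mm high, pin cap 80 mm.
- dish (a point): centre of the dish's rim, 170 mm from the pivot along the arm, 58 mm high
- cube_carton: loose cube-shaped carton 62x60x61 mm on one side of the arm (left or right varies), origin at the centre of its underside; the dish is to be brought nearer to it
- jar: loose round white screw jar, 64 mm across, 66 mm high, on the other side of the arm, origin at the centre of its underside; leave it alone
- spool: loose thread spool 40 mm across, 36 mm high, beside the pivot; origin at the centre of its underside; leave it alone
- loose_battery: loose battery 15x50x15 mm lying beside the pivot, origin at its middle; leave it alone

How it is judged:
On the way, in this order (a step that is already met when the one before it is completed fails the run):
1. the pin is lifted out of the middle hole (value of joint index_pin above 0.009 m and value of joint swing_arm between -0.09 and 0.09 rad), for 0.1 s.
2. with the pin out, the arm is swung more than half a hole toward the carton (((y of cube_carton in the frame of index_base above 0 m and value of joint swing_arm between 0.12 and 0.6 rad and value of joint index_pin above 0.006 m) or (y of cube_carton in the frame of index_base below 0 m and value of joint swing_arm between -0.6 and -0.12 rad and value of joint index_pin above 0.006 m))), for 0.05 s.
At the end, for the whole second after the job is handed in: the arm stands at the first hole on the carton's side (within 0.03 rad of 0.2094 rad), the pin is home in it (lift below 2 mm) and the arm is still (((y of cube_carton in the frame of index_base above 0 m and value of joint swing_arm between 0.1794 and 0.2394 rad) or (y of cube_carton in the frame of index_base below 0 m and value of joint swing_arm between -0.2394 and -0.1794 rad)) and value of joint index_pin below 0.002 m and velocity of joint swing_arm between -0.05 and 0.05 rad/s); the robot touches nothing.
It fails at once if cube carton moved more than 15 mm or lifted (distance of cube_carton from where it was at the start of the episode above 0.015 m).
It fails at once if jar moved more than 15 mm or lifted (distance of jar from where it was at the start of the episode above 0.015 m).
It fails at once if spool moved more than 15 mm or lifted (distance of spool from where it was at the start of the episode above 0.015 m).
It fails at once if battery moved more than 15 mm or lifted (distance of loose_battery from where it was at the start of the episode above 0.015 m).
It fails at once if the ring is gripped or yanked (more than 25 N on ring and pin) (contact force between the fingers and index_pin above 25 N).
It also fails if it takes over 48 s, if anything falls off the work surface, if the arm or the gripper's body presses on something with over 40 N, if the wrist force passes 120 N, or if a joint passes its speed limit or range.

## Working session

There is one attempt and no reset: what is moved stays moved. The work goes in short steps, Python scripts to look and compute and a tool call to move; the robot and the scene stay as the last step left them, time stands still between calls to the robot, and variables do not carry over. Pictures are saved under pics/ and viewed, at most 10 in all, crops included, and the job is handed in when it is done.

Besides the shell and the picture viewer there is one more tool, called after "Call:" as a command line: name --pt "numbers of a row" for each row, then --argument value for the rest. jog_arm: Moves the arm, as the interface text tells. Its arguments: {"type":"object","properties":{"motion":{"type":"array"},"force":{"type":"number"}},"required":["motion"]}

```bash
mkdir -p pics
cat > h.py <<'E'
import numpy as np, cv2
from scipy.spatial.transform import Rotation as R
from workcell import bot
def K(c): 
    f=192/np.tan(np.radians(c["vfov"])/2); return f,c["cx"],c["cy"]
def world(name,depth,st=None):
    c=bot.get_calibration(name); f,cx,cy=K(c)
    v,u=np.mgrid[0:384,0:512]; P=np.stack([(u-cx)/f*depth,(v-cy)/f*depth,depth],-1)
    if name=="wrist":
        T=np.array(c["tool_from_camera"]); P=P@T[:3,:3].T+T[:3,3]
        return P@R.from_rotvec(st["tcp_rot"]).as_matrix().T+st["tool_pos"]
    Rm=R.from_rotvec(np.ravel(c["rvec"])).as_matrix(); return (P-np.ravel(c["tvec"]))@Rm
E
python3 - <<'E'
from h import *
s=bot.read_state(); print(s)
ims=[]
for n in("side","top"):
    p,d=bot.read_camera(n); np.savez(f"{n}.npz",p=p,d=d); cv2.imwrite(f"pics/{n}.png",p[...,::-1]); 
    c=bot.get_calibration(n);print(n,c["vfov"],c["rvec"],c["tvec"],[k for k in c]); print((d>0).mean())
E
```

```text
{'time': 0.0, 'q': array([-1.16191282e+00,  2.64779383e-01,  1.60538375e+00, -1.37308847e-05,
        1.27367736e+00, -3.68974829e-02]), 'joint_vel': array([ 0.00170728, -0.00086658,  0.00023564,  0.00184193,  0.00033975,
       -0.00096621]), 'joint_torque': array([ 1.48213308e-03, -5.15093994e+01, -3.67321730e+01,  1.15986209e-04,
        1.26617239e-02, -1.61000173e-05]), 'tool_pos': array([ 0.29074059, -0.60836793,  0.22993907]), 'tcp_rot': array([-3.06172423e+00, -6.93965972e-01,  6.72731106e-04]), 'wrist_force': array([-0.40335395,  0.33435856, -0.77638134]), 'torque': array([-0.03358148,  0.00163652, -0.05454825]), 'grip_force': 0.0, 'width': 1.000044154580736}
side 49.18899085936625 [ 2.65577641  0.02575057 -0.01191345] [-0.54911206 -0.15711579  1.03766243] ['vfov', 'cx', 'cy', 'rvec', 'tvec']
0.99603271484375
top 42.59028125047036 [ 2.16296976 -2.18664278  0.07084745] [-0.20201252  0.56224967  0.89135435] ['vfov', 'cx', 'cy', 'rvec', 'tvec']
0.9959360758463541
```

View pics/side.png

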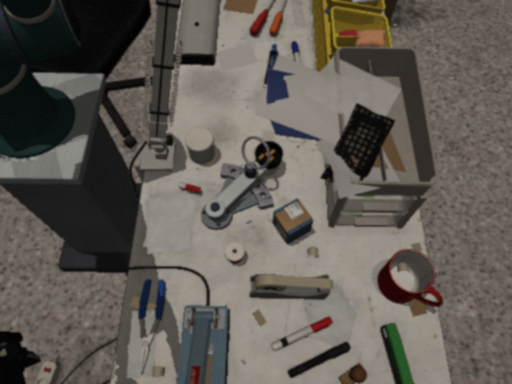

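View pics/top.png

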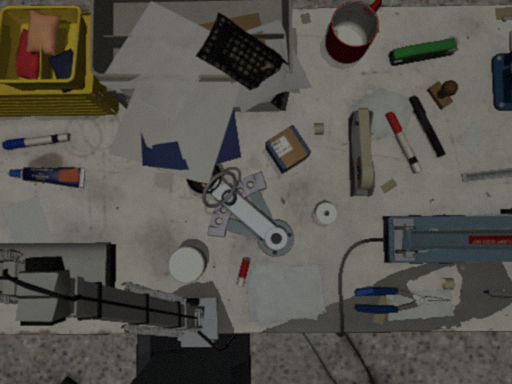

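The side view shows the pivot nut at about (213,212), the dish at (267,155), the ring at (258,150), the carton at (293,220) and the jar at (200,145). In the top view the pivot is at about (277,238), the ring at (222,188), the carton at (287,148) and the jar at (187,264).

Run:
```python
from h import *
W={}
for n,pts in (("side",dict(pivot=(213,211),dish=(270,155),carton=(293,214),jar=(200,140),spool=(235,251))),("top",dict(pivot=(277,238),dish=(205,185),carton=(287,148),jar=(187,264),spool=(325,212),batt=(243,271)))):
    z=np.load(n+".npz"); w=world(n,z["d"]); W[n]=w
    for k,(u,v) in pts.items(): print(n,k,np.round(np.median(w[v-2:v+3,u-2:u+3].reshape(-1,3),0),4))
    # high points near fixture -> ring
    piv=w[pts["pivot"][1],pts["pivot"][0]]
    m=(w[...,2]>.085)&(w[...,2]<.15)&(np.hypot(w[...,0]-piv[0],w[...,1]-piv[1])<.2)
    v,u=np.nonzero(m); q=w[m]; print(n,"ring px",len(q), u.min(),u.max(),v.min(),v.max()); print(np.round(q.mean(0),4)); i=np.argsort(q[:,2]); print(np.round(q[i[::max(1,len(i)//25)]],3).tolist())
ims=[]
for n,(u0,v0,u1,v1) in (("side",(190,120,320,240)),("top",(170,130,300,250))):
    ims.append(cv2.resize(np.load(n+".npz")["p"][v0:v1,u0:u1,::-1],None,fx=3,fy=4 if 0 else 3,interpolation=cv2.INTER_CUBIC))
cv2.imwrite("pics/crop.png",np.hstack(ims))
```

```text
side pivot [ 0.4722 -0.2556  0.0452]
side dish [ 0.5905 -0.1205  0.0464]
side carton [ 0.6369 -0.266   0.0608]
side jar [ 0.4347 -0.0937  0.0664]
side spool [ 0.5203 -0.3336  0.0308]
side ring px 577 153 269 112 169
[ 0.4407 -0.119   0.1193]
[[0.371, -0.11, 0.085], [0.371, -0.108, 0.086], [0.373, -0.101, 0.088], [0.532, -0.146, 0.091], [0.351, -0.106, 0.095], [0.349, -0.106, 0.098], [0.34, -0.107, 0.103], [0.534, -0.133, 0.106], [0.355, -0.103, 0.109], [0.352, -0.103, 0.113], [0.365, -0.103, 0.116], [0.35, -0.108, 0.119], [0.539, -0.129, 0.122], [0.586, -0.168, 0.125], [0.545, -0.127, 0.127], [0.582, -0.162, 0.129], [0.584, -0.158, 0.131], [0.371, -0.094, 0.132], [0.58, -0.151, 0.134], [0.582, -0.149, 0.136], [0.555, -0.132, 0.137], [0.565, -0.135, 0.139], [0.353, -0.097, 0.14], [0.359, -0.094, 0.142], [0.359, -0.094, 0.145], [0.382, -0.081, 0.15]]
top pivot [ 0.4742 -0.2489  0.0525]
top dish [ 0.5632 -0.131   0.1382]
top carton [ 0.6336 -0.2687  0.0615]
top jar [ 0.431  -0.0913  0.0675]
top spool [ 0.5209 -0.3403  0.0171]
top batt [ 0.4144 -0.1871  0.0227]
top ring px 707 176 236 171 328
[ 0.4511 -0.1237  0.1182]
[[0.37, -0.109, 0.085], [0.549, -0.17, 0.086], [0.37, -0.103, 0.087], [0.535, -0.153, 0.088], [0.535, -0.15, 0.09], [0.534, -0.145, 0.094], [0.57, -0.178, 0.098], [0.333, -0.108, 0.101], [0.53, -0.137, 0.104], [0.336, -0.106, 0.109], [0.531, -0.128, 0.114], [0.359, -0.102, 0.119], [0.585, -0.169, 0.122], [0.36, -0.102, 0.125], [0.358, -0.102, 0.127], [0.351, -0.105, 0.129], [0.548, -0.125, 0.132], [0.363, -0.096, 0.133], [0.58, -0.149, 0.135], [0.34, -0.102, 0.136], [0.348, -0.1, 0.138], [0.36, -0.096, 0.139], [0.381, -0.091, 0.14], [0.571, -0.141, 0.141], [0.354, -0.097, 0.144], [0.353, -0.096, 0.148]]
```

View pics/crop.png

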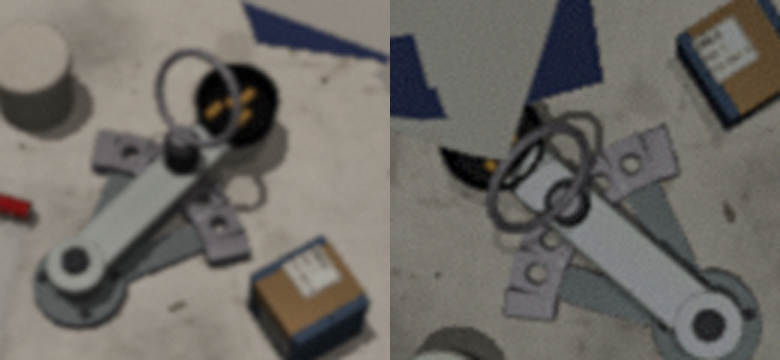

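Run:
```python
from h import *
P=np.vstack([world(n,np.load(n+".npz")["d"]).reshape(-1,3) for n in("side","top")])
P=P[np.isfinite(P).all(1)]
print("rows x, cols y; max height cm"); ys=np.arange(-1.0,.7,.1); print("      ",*[f"{y:5.1f}" for y in ys])
for x in np.arange(-.5,1.3,.1):
    print(f"{x:5.1f} ",*[("%5d"%round(100*P[m][:,2].max()) if (m:=(abs(P[:,0]-x-.05)<.05)&(abs(P[:,1]-y-.05)<.05)).sum()>8 else "    .") for y in ys])
# ring fit
piv=np.array([.473,-.252]); pts=[]
for n in("side","top"):
    w=world(n,np.load(n+".npz")["d"]); r=np.hypot(w[...,0]-piv[0],w[...,1]-piv[1])
    m=(w[...,2]>.088)&(w[...,2]<.15)&(r<.18)&(w[...,0]>.5); q=w[m]; pts.append(q)
    c=q.mean(0); u,s,vt=np.linalg.svd(q-c,full_matrices=False); ab=(q-c)@vt[:2].T
    A=np.c_[2*ab,np.ones(len(ab))]; k=np.linalg.lstsq(A,(ab**2).sum(1),rcond=None)[0]
    cc=c+k[:2]@vt[:2]; print(n,len(q),"ring c",np.round(cc,4),"R",np.sqrt(k[2]+k[0]**2+k[1]**2),"n",np.round(vt[2],3), "rms",s[2]/len(q)**.5)
    # nut top
    m=(w[...,2]>.045)&(w[...,2]<.056)&(r<.03); print("nut",m.sum(),w[m].mean(0).round(4))
    d=np.hypot(w[...,0]-cc[0],w[...,1]-cc[1]); mm=(w[...,2]>.072)&(w[...,2]<.084)&(d<.05)&(r<.13); print("cap",mm.sum(),w[mm].mean(0).round(4) if mm.sum() else "")
    m=(w[...,2]>.052)&(w[...,2]<.066)&(r<.25)&(w[...,0]>.59); print("carton top",m.sum(),w[m].mean(0).round(4),w[m].min(0).round(3),w[m].max(0).round(3))
for n in("side","top"):
    c=bot.get_calibration(n); Rm=R.from_rotvec(np.ravel(c["rvec"])).as_matrix(); print(n,"campos",-Rm.T@np.ravel(c["tvec"]))
print(bot.get_calibration("wrist"))
```

```text
rows x, cols y; max height cm
        -1.0  -0.9  -0.8  -0.7  -0.6  -0.5  -0.4  -0.3  -0.2  -0.1  -0.0   0.1   0.2   0.3   0.4   0.5   0.6
 -0.5      .     .     .     .     .     .     .   -74   -74   -74   -74   -74     .     .     .     .     .
 -0.4      .     .     .     .     .   -74   -74   -74   -74   -74   -74     .     .     .     .     .     .
 -0.3      .     .     .     .   -74   -74   -74   -74   -74   -74   -74     .     .     .   -26     .     .
 -0.2      .     .     .     .   -70   -70   -74   -74   -11   -64     .     .     .     .   -25   -63   -25
 -0.1    -74   -74   -74   -73   -69   -72   -74   -74     1    10     .     0   -74   -26   -25   -25   -25
 -0.0    -74   -73   -74   -74   -73   -73   -73   -74     2    30    33     1   -74   -71   -27   -26   -25
  0.1    -74   -74   -74   -74   -73   -73   -74   -74     0    36    35    25   -74   -74   -74   -74   -29
  0.2      .     .     .     0    35     0     0     0     7     2    26     0     0     .     .     .     .
  0.3      .     .     .     2    41     2     2     2    15    40    23    22     1     
[... 1379 characters left out ...]
9235
nut 218 [ 0.4748 -0.2461  0.0487]
cap 132 [ 0.5456 -0.1646  0.0783]
carton top 1349 [ 0.6374 -0.2806  0.0614] [ 0.59  -0.424  0.052] [ 0.717 -0.14   0.066]
side campos [ 0.56500196 -0.61200275  0.84212717]
top campos [ 0.488352   -0.22000407  0.9298155 ]
{'vfov': 59.24431025217769, 'cx': 256.6219988577582, 'cy': 197.05816601681678, 'tool_from_camera': array([[-3.49510618e-04, -9.60400110e-01, -2.78624311e-01,
         7.08580323e-02],
       [ 9.99999939e-01, -3.42443195e-04, -7.40355862e-05,
        -7.49155208e-04],
       [-2.43092142e-05, -2.78624320e-01,  9.60400171e-01,
        -1.43045697e-01],
       [ 0.00000000e+00,  0.00000000e+00,  0.00000000e+00,
         1.00000000e+00]])}
```

Call:
jog_arm --pt "-1 0 0 -20 -6" --pt "-1 0 0 -20 -6" --pt "-1 0 0 -20 -5.5" --pt "-1 -21 -34.5 0 0" --pt "-1 -21 -34.5 0 0" --pt "-1 -21 -34.5 0 0" --pt "-1 -21 -34.5 0 0" --pt "-1 -21 -34.5 0 0" --pt "-1 -21 -34.5 0 0" --pt "-1 -21 -34.5 0 0" --force 20

```text
time: 0.93
tool_pos: [0.0172, -0.5316, 0.2908]
tcp_rot: [-2.922, -1.153, -0.0]
wrist_force: [-0.7, -0.4, 0.0]
width: -0.002
grip_force: 0.0
```

```bash
cat > st.py <<'E'
from h import *
s=bot.read_state(); M=R.from_rotvec(s["tcp_rot"]).as_matrix()
az=lambda v:round(float(np.degrees(np.arctan2(v[1],v[0]))),1)
print("t",round(s["time"],2),"q",s["q"].round(3),"p",s["tool_pos"].round(4),"r",np.hypot(*s["tool_pos"][:2]).round(3),"xaz",az(M[:,0]),"yaz",az(M[:,1]),"tilt",round(float(np.degrees(np.arccos(-M[2,2]))),2),"zaz",az(M[:,2]),"F",s["wrist_force"].round(1),"w",round(s["width"],2))
open("log.txt","a").write(repr((list(s["q"]),list(s["tool_pos"]),list(s["tcp_rot"])))+"\n")
E
python3 st.py
```

```text
t 0.93 q [-1.585 -0.04   1.831 -0.     1.352 -0.766] p [ 0.0172 -0.5316  0.2908] r 0.532 xaz 43.1 yaz -46.9 tilt 0.04 zaz 101.3 F [-0.7 -0.4  0. ] w -0.0
```

Call:
jog_arm --pt "-1 -15 -37 0 0" --pt "-1 -15 -37 0 0" --pt "-1 -15 -38 0 0" --pt "-1 -10 -38 0 0" --pt "-1 -8 -40 0 0" --pt "-1 -6 -40 0 0" --pt "-1 0 -40 0 0" --pt "-1 0 -40 0 0" --pt "-1 0 -40 0 0" --pt "-1 0 -40 0 0"

```text
time: 1.77
tool_pos: [-0.2985, -0.2931, 0.291]
tcp_rot: [-2.922, -1.153, -0.0]
wrist_force: [-0.7, -0.9, -0.2]
width: 0.002
grip_force: 0.0
```

```bash
python3 st.py
```

```text
t 1.77 q [-2.425 -0.274  2.031 -0.     1.385 -1.606] p [-0.2985 -0.2931  0.291 ] r 0.418 xaz 43.1 yaz -46.9 tilt 0.01 zaz 46.7 F [-0.7 -0.9 -0.2] w 0.0
```

Call:
jog_arm --pt "-1 40 0 0 0" --pt "-1 40 0 0 0" --pt "-1 40 0 0 0" --pt "-1 40 0 0 0"

```text
time: 2.1
tool_pos: [-0.1797, -0.1841, 0.2903]
tcp_rot: [-2.923, -1.15, -0.003]
wrist_force: [0.2, 1.1, 1.5]
width: -0.003
grip_force: 0.0
```

```bash
python3 st.py
```

```text
t 2.1 q [-2.441 -0.648  2.255  0.     1.537 -1.62 ] p [-0.1797 -0.1841  0.2903] r 0.257 xaz 43.0 yaz -47.0 tilt 0.13 zaz 39.4 F [0.2 1.1 1.5] w -0.0
```

```bash
cat > fk.py <<'E'
from h import *
from scipy.optimize import least_squares
L=[eval(l) for l in open("log.txt")]
L.append(([-1.16191282,.264779383,1.60538375,0,1.27367736,-.0368974829],[0.29074059,-0.60836793,0.22993907],[-3.06172423e+00,-6.93965972e-01,6.72731106e-04]))
Ry=lambda a:R.from_euler('y',a).as_matrix(); Rz=lambda a:R.from_euler('z',a).as_matrix()
def fk(q,p):
    h,L1,L2,o,L3,r0,yo=p
    A=Rz(q[0]); x=np.array([r0,0,h]); B=Ry(q[1]); x=x+B@[0,0,L1]; B=B@Ry(q[2]); x=x+B@[o,yo,L2]; B=B@Rz(q[3])@Ry(q[4]); x=x+B@[0,0,L3]; B=B@Rz(q[5])
    return A@x,A@B
E
python3 - <<'E'
from fk import *
def res(p): return np.concatenate([fk(q,p)[0]-np.array(t) for q,t,_ in L])
s=least_squares(res,[.2,.4,.4,0,.25,0,0.02]); print(s.x.round(4),abs(s.fun).max(), np.linalg.svd(s.jac)[1].round(3))
for q,t,r in L:
    A=fk(q,s.x)[1]; M=R.from_rotvec(r).as_matrix(); print((A.T@M).round(2).tolist())
E
```

```text
[0.2517 0.512  0.5662 0.0014 0.3476 0.     0.0249] 3.1611267033992974e-06 [3.956e+00 2.836e+00 2.000e+00 5.380e-01 1.360e-01 3.400e-02 1.000e-03]
[[0.0, -1.0, -0.0], [1.0, 0.0, -0.0], [0.0, -0.0, 1.0]]
[[0.0, -1.0, 0.0], [1.0, 0.0, 0.0], [-0.0, 0.0, 1.0]]
[[0.0, -1.0, -0.0], [1.0, 0.0, -0.0], [0.0, -0.0, 1.0]]
[[0.0, -1.0, 0.0], [1.0, 0.0, -0.0], [0.0, 0.0, 1.0]]
```

Call:
jog_arm --pt "-1 -4 1 -29 0" --pt "-1 -4 1 -29 0" --pt "-1 -4 1 -29 0" --pt "-1 -4 1 -29 0" --pt "-1 -4 1 -29 0" --pt "-1 -4 1 -29 0" --pt "-1 -4 1 -29 0" --pt "-1 -4 1 -29 0" --pt "-1 -4 1 -29 0" --pt "-1 -4 1 -29 0"

```text
time: 2.93
tool_pos: [-0.2032, -0.2203, 0.5823]
tcp_rot: [-2.922, -1.152, -0.001]
wrist_force: [-0.4, 0.1, -0.8]
width: 0.0
grip_force: 0.0
```

Call:
jog_arm --pt "-1 15 32.5 0 0" --pt "-1 15 32.5 0 0" --pt "-1 15 32.5 0 0" --pt "-1 15 32.5 0 0" --pt "-1 15 32.5 0 0" --pt "-1 15 32.5 0 0" --pt "-1 35 10 0 0" --pt "-1 35 10 0 0" --pt "-1 35 10 0 0" --pt "-1 35 10 0 0"

```text
time: 3.77
tool_pos: [0.1263, -0.2338, 0.581]
tcp_rot: [-2.923, -1.151, -0.0]
wrist_force: [1.6, -0.7, 0.8]
width: 0.005
grip_force: 0.0
```

```bash
python3 st.py
```

```text
t 3.77 q [-1.17  -0.515  1.663  0.     1.994 -0.349] p [ 0.1263 -0.2338  0.581 ] r 0.266 xaz 43.0 yaz -47.0 tilt 0.0 zaz 63.6 F [ 1.6 -0.7  0.8] w 0.0
```

Call:
jog_arm --pt "-1 34 2 0 0" --pt "-1 34 2 0 0" --pt "-1 34 -5 0 0" --pt "-1 34 -10 0 0" --pt "-1 32 -13 0 0" --pt "-1 32 -13 0 0" --pt "-1 30 -16 0 0" --pt "-1 30 -16 0 0" --pt "-1 20 -27 0 0" --pt "-1 20 -27 0 0"

```text
time: 4.6
tool_pos: [0.2602, 0.0612, 0.5805]
tcp_rot: [-2.922, -1.153, 0.002]
wrist_force: [0.6, 1.0, 0.8]
width: -0.002
grip_force: 0.0
```

Call:
jog_arm --pt "-1 20 -27 0 0" --pt "-1 20 -27 0 0" --pt "-1 20 -27 0 0" --pt "-1 22 -20 -10 0" --pt "-1 25 -10 -15 0" --pt "-1 25 -10 -15 0" --pt "-1 28 -5 -15 0" --pt "-1 28 0 -15 0" --pt "-1 28 0 -15 0" --pt "-1 28 0 -15 0"

```text
time: 5.43
tool_pos: [0.3534, 0.3193, 0.6815]
tcp_rot: [2.922, 1.154, -0.001]
wrist_force: [0.4, 1.0, -0.3]
width: -0.002
grip_force: 0.0
```

```bash
python3 st.py
```

```text
t 5.43 q [ 0.683 -0.047  1.126  0.     2.063  1.501] p [0.3534 0.3193 0.6815] r 0.476 xaz 43.1 yaz -46.9 tilt 0.04 zaz -141.8 F [ 0.4  1.  -0.3] w -0.0
```

Call:
jog_arm --pt "-1 28 -6 -20 0" --pt "-1 28 -6 -20 0" --pt "-1 28 -3 -20 0" --pt "-1 28 0 -20 0" --pt "-1 28 0 -20 0" --pt "-1 28 0 -20 0" --pt "-1 28 0 -20 0" --pt "-1 28 0 -20 0"

```text
time: 6.1
tool_pos: [0.4669, 0.4444, 0.7639]
tcp_rot: [-2.906, -1.146, -0.065]
wrist_force: [-1.1, -0.4, -0.2]
width: 0.004
grip_force: 0.0
```

```bash
python3 st.py
```

```text
t 6.1 q [0.721 0.465 0.314 0.003 2.318 1.542] p [0.4669 0.4444 0.7639] r 0.645 xaz 43.0 yaz -47.0 tilt 2.56 zaz 43.9 F [-1.1 -0.4 -0.2] w 0.0
```

Call:
jog_arm --pt "-1 35 0 -20 0" --pt "-1 35 0 -20 0" --pt "-1 35 0 -20 0" --pt "-1 35 0 -20 0" --pt "-1 35 0 -20 0" --pt "-1 35 0 -20 0"

```text
time: 6.6
tool_pos: [0.5208, 0.4933, 0.7514]
tcp_rot: [-2.848, -1.123, -0.263]
wrist_force: [0.7, 0.1, -0.4]
width: 0.001
grip_force: 0.0
```

```bash
python3 st.py
```

```text
t 6.6 q [0.72  0.495 0.311 0.008 2.151 1.545] p [0.5208 0.4933 0.7514] r 0.717 xaz 43.0 yaz -47.0 tilt 10.58 zaz 43.5 F [ 0.7  0.1 -0.4] w 0.0
```

Call:
jog_arm --pt "-1 36 0 -20 0" --pt "-1 36 0 -20 0" --pt "-1 36 0 -20 0" --pt "-1 36 0 -20 0" --pt "-1 36 0 -20 0" --pt "-1 36 0 -20 0" --pt "-1 36 0 -20 0" --pt "-1 36 0 -20 0" --pt "-1 36 0 -20 0" --pt "-1 36 0 -20 0"

```text
time: 7.43
tool_pos: [0.582, 0.5483, 0.7795]
tcp_rot: [-2.714, -1.07, -0.603]
wrist_force: [-0.0, -0.0, -0.4]
width: -0.002
grip_force: 0.0
```

```bash
python3 st.py
```

```text
t 7.43 q [0.717 0.493 0.311 0.018 1.899 1.546] p [0.582  0.5483 0.7795] r 0.8 xaz 43.0 yaz -46.9 tilt 25.13 zaz 43.4 F [-0.  -0.  -0.4] w -0.0
```

Call:
jog_arm --pt "-1 36 0 -20 0" --pt "-1 36 0 -20 0" --pt "-1 36 0 -20 0" --pt "-1 36 0 -20 0" --pt "-1 36 0 -20 0" --pt "-1 36 0 -20 0" --pt "-1 36 0 -20 0" --pt "-1 36 0 -20 0" --pt "-1 36 0 -20 0" --pt "-1 36 0 -20 0"

```text
time: 8.27
tool_pos: [0.5934, 0.5569, 0.8782]
tcp_rot: [-2.533, -0.999, -0.941]
wrist_force: [0.9, 1.0, 0.5]
width: -0.003
grip_force: 0.0
```

```bash
python3 st.py
python3 - <<'E'
from fk import *
def res(p): return np.concatenate([fk(q,p)[0]-np.array(t) for q,t,_ in L])
s=least_squares(res,[.2,.4,.4,0,.25,0,0.02]); print(s.x.round(4).tolist(),abs(s.fun).max())
q,t,r=L[-2]; print((fk(q,s.x)[1].T@R.from_rotvec(r).as_matrix()).round(3).tolist())
E
```

```text
t 8.27 q [0.71  0.417 0.312 0.031 1.7   1.545] p [0.5934 0.5569 0.8782] r 0.814 xaz 42.9 yaz -46.9 tilt 40.86 zaz 43.4 F [0.9 1.  0.5] w -0.0
[0.2518, 0.512, 0.5662, 0.0014, 0.3477, -0.0, 0.0249] 3.766213299283283e-06
[[0.0, -1.0, 0.0], [1.0, 0.0, 0.0], [-0.0, 0.0, 1.0]]
```

Run:
```python
from fk import *
P=[0.2518,0.512,0.5662,0.0014,0.3477,0,0.0249]
q0,t0,r0=L[-2]; M0=R.from_rotvec(r0).as_matrix(); q=np.array(q0); TF=fk(q0,P)[1].T@M0
C=np.array([.5573,-.152,.1095]); d=M0[:,2]; print("d",d.round(4),"x",M0[:,0].round(3))
wp=[np.array(t0),[.45,.40,.72],[.43,.15,.64],[.42,-.05,.62],[.37,-.25,.6],[.34,-.35,.52],C-.25*d,C-.1*d,C+.025*d]
lo=[-2.63,-.94,.31,-1.31,0,-2.55];hi=[2.63,2.18,2.57,4.45,2.66,2.55]
for a,b in zip(wp[:-1],wp[1:]):
    a,b=np.array(a),np.array(b); n=int(np.ceil(np.linalg.norm(b-a)/.036)); mx=0
    for i in range(1,n+1):
        p=a+(b-a)*i/n
        f=lambda q:np.r_[fk(q,P)[0]-p,.3*((fk(q,P)[1]@TF).T@M0-np.eye(3)).ravel()]
        s=least_squares(f,q); mx=max(mx,abs((s.x-q)*12).max()); q=s.x
    print("rows",n,"step mm",(M0.T@(b-a)*1000/n).round(1),"q",q.round(2),"err",s.cost,"maxspd",mx.round(2), "ok",bool(np.all(q>lo)and np.all(q<hi)))
W=np.vstack([world(n,np.load(n+".npz")["d"]).reshape(-1,3) for n in("side","top")])
ys=np.arange(-.34,.1,.04);print("       ",*[f"{y:5.2f}" for y in ys])
for x in np.arange(.34,.74,.04): print(f"{x:5.2f} ",*[("%5d"%round(1000*W[m][:,2].max()) if (m:=(abs(W[:,0]-x-.02)<.02)&(abs(W[:,1]-y-.02)<.02)&(W[:,2]<.7)).sum()>2 else "    .") for y in ys])
```

```text
d [ 0.4756  0.4492 -0.7563] x [0.554 0.515 0.654]
rows 8 step mm [-33.    2.1  -2.4] q [ 0.64 -0.28  1.41  0.08  1.3   1.47] err 1.3688698495654139e-24 maxspd 3.14 ok True
rows 8 step mm [-24.   21.1  -7.7] q [-0.12 -0.54  1.72  0.53  1.47  0.78] err 1.3262635683163791e-21 maxspd 1.42 ok True
rows 6 step mm [-20.3  23.2 -13.2] q [-0.76 -0.43  1.7   0.73  1.76  0.25] err 4.4176533229404484e-21 maxspd 1.5 ok True
rows 6 step mm [-24.   18.7 -16.4] q [-1.16 -0.2   1.57  0.72  1.94 -0.13] err 5.351486654387194e-23 maxspd 1.05 ok True
rows 4 step mm [-30.1  13.2   0.3] q [-1.29 -0.06  1.59  0.66  1.9  -0.34] err 7.163241839560427e-25 maxspd 0.69 ok True
rows 8 step mm [-5.8  0.7 31.6] q [-1.04 -0.06  1.99  0.7   1.44 -0.4 ] err 7.557212561774133e-25 maxspd 0.72 ok True
rows 5 step mm [ 0.  0. 30.] q [-0.85  0.04  2.12  0.79  1.16 -0.43] err 7.4759193995243015e-25 maxspd 0.69 ok True
rows 4 step mm [-0.  -0.  31.2] q [-0.68  0.2   2.16  0.94  0.94 -0.5 ] err 4.403081750219026e-24 maxspd 0.7 ok True
        -0.34 -0.30 -0.26 -0.22 -0.18 -0.14 -0.10 -0.06 -0.02  0.02  0.06  0.10
 0.34     15    16    16    14     6   154   301   320     4     5     6     3
 0.38     14    16    15    26    26    70   324   473   472   426   235   235
 0.42     12    44    48    26     6    72    72   486   486   468   238   236
 0.46     41    47    56    48    22    20    68   465   470   437   230   229
 0.50     43    15    47    49   100   125     5     5     5     5     6     5
 0.54      6     7    20    48   233   232   250   254     5     5     6    11
 0.58     59    65    66   237   233   233   251   255   240     5     5    13
 0.62     64    67    66   225   223   229   237   236   232     5     5     5
 0.66     28   224   228   220   216   230   240   241   223     4     5     5
 0.70      6   221   226   242   248   249   230   230   231   230   185   186
```

Run:
```python
from h import *
pv=np.array([.4748,-.2466]);e=np.array([np.cos(np.radians(49)),np.sin(np.radians(49))]);t=np.array([-e[1],e[0]])
for n in("side","top"):
    z=np.load(n+".npz");w=world(n,z["d"]); m=(w[...,2]>.18)&(w[...,2]<.3)&(w[...,0]>.5)&(w[...,0]<.7)&(w[...,1]<-.03)&(w[...,1]>-.3)
    v,u=np.nonzero(m);q=w[m]; print(n,m.sum(),u.min(),u.max(),v.min(),v.max())
    rt=np.c_[(q[:,:2]-pv)@e,(q[:,:2]-pv)@t]
    for a in np.arange(.06,.3,.02):
        k=(abs(rt[:,0]-a)<.01)
        if k.sum(): print("rad",a.round(2),k.sum(),"tang",rt[k,1].min().round(3),rt[k,1].max().round(3),"z",q[k,2].min().round(3),q[k,2].max().round(3),"rgb",z["p"][m][k].mean(0).round())
```

```text
side 5246 255 337 64 189
rad 0.12 87 tang -0.194 -0.04 z 0.188 0.235 rgb [94. 91. 92.]
rad 0.14 560 tang -0.183 0.013 z 0.185 0.232 rgb [81. 79. 81.]
rad 0.16 688 tang -0.165 0.023 z 0.197 0.229 rgb [118. 114. 113.]
rad 0.18 863 tang -0.15 0.032 z 0.196 0.237 rgb [120. 117. 115.]
rad 0.2 825 tang -0.132 0.043 z 0.203 0.25 rgb [110. 108. 110.]
rad 0.22 803 tang -0.114 0.047 z 0.206 0.254 rgb [116. 113. 112.]
rad 0.24 694 tang -0.095 0.052 z 0.207 0.242 rgb [135. 129. 123.]
rad 0.26 443 tang -0.079 0.038 z 0.219 0.239 rgb [139. 133. 126.]
rad 0.28 222 tang -0.062 0.017 z 0.216 0.239 rgb [136. 130. 123.]
top 9952 126 306 85 183
rad 0.12 155 tang -0.198 0.005 z 0.186 0.237 rgb [57. 59. 66.]
rad 0.14 1004 tang -0.184 0.015 z 0.185 0.233 rgb [63. 64. 69.]
rad 0.16 1349 tang -0.166 0.024 z 0.205 0.231 rgb [94. 95. 93.]
rad 0.18 1533 tang -0.149 0.033 z 0.201 0.239 rgb [96. 96. 95.]
rad 0.2 1500 tang -0.133 0.042 z 0.203 0.251 rgb [86. 87. 89.]
rad 0.22 1415 tang -0.113 0.048 z 0.204 0.255 rgb [92. 92. 91.]
rad 0.24 1316 tang -0.097 0.053 z 0.207 0.242 rgb [107. 105. 100.]
rad 0.26 932 tang -0.08 0.041 z 0.218 0.241 rgb [109. 107. 101.]
rad 0.28 559 tang -0.063 0.018 z 0.214 0.24 rgb [107. 105. 100.]
```

Run:
```python
from h import *
pv=np.array([.4748,-.2466])
for A in(49,37):
  e=np.array([np.cos(np.radians(A)),np.sin(np.radians(A))]);t=np.array([-e[1],e[0]])
  for n in("side","top"):
    z=np.load(n+".npz");w=world(n,z["d"]); q=w[(w[...,2]>.16)&(w[...,2]<.32)&(w[...,0]>.48)&(w[...,1]<.0)&(w[...,1]>-.35)]
    a=(q[:,:2]-pv)@e;b=(q[:,:2]-pv)@t
    print(A,n,[(int(1000*x),int(1000*np.sort(a[k])[1]),int(1000*q[k][np.argsort(a[k])[1],2])) for x in np.arange(-.12,.061,.015) if (k:=abs(b-x)<.0075).sum()>3])
z=np.load("top.npz"); cv2.imwrite("pics/crop2.png",cv2.resize(z["p"][110:220,170:300,::-1],None,fx=6,fy=5.4,interpolation=cv2.INTER_CUBIC))
```

```text
49 side [(-120, 156, 215), (-105, 164, 208), (-90, 156, 213), (-75, 138, 223), (-60, 121, 233), (-45, 122, 231), (-30, 134, 227), (-15, 138, 227), (0, 132, 230), (15, 138, 230), (30, 171, 226), (44, 206, 246), (60, 243, 239)]
49 top [(-120, 155, 216), (-105, 162, 209), (-90, 154, 215), (-75, 137, 224), (-60, 119, 234), (-45, 120, 235), (-30, 131, 228), (-15, 135, 231), (0, 130, 231), (15, 137, 230), (30, 168, 228), (44, 203, 248), (60, 242, 239)]
37 side [(-120, 158, 187), (-105, 173, 213), (-90, 178, 215), (-75, 181, 211), (-60, 179, 209), (-45, 148, 224), (-30, 130, 233), (-15, 131, 232), (0, 138, 227), (15, 135, 229), (30, 128, 230), (44, 137, 228), (60, 156, 224)]
37 top [(-120, 157, 187), (-105, 171, 214), (-90, 177, 216), (-75, 180, 214), (-60, 176, 210), (-45, 146, 228), (-30, 127, 236), (-15, 130, 232), (0, 136, 230), (15, 133, 228), (30, 126, 231), (44, 134, 228), (60, 153, 223)]
```

View pics/crop2.png

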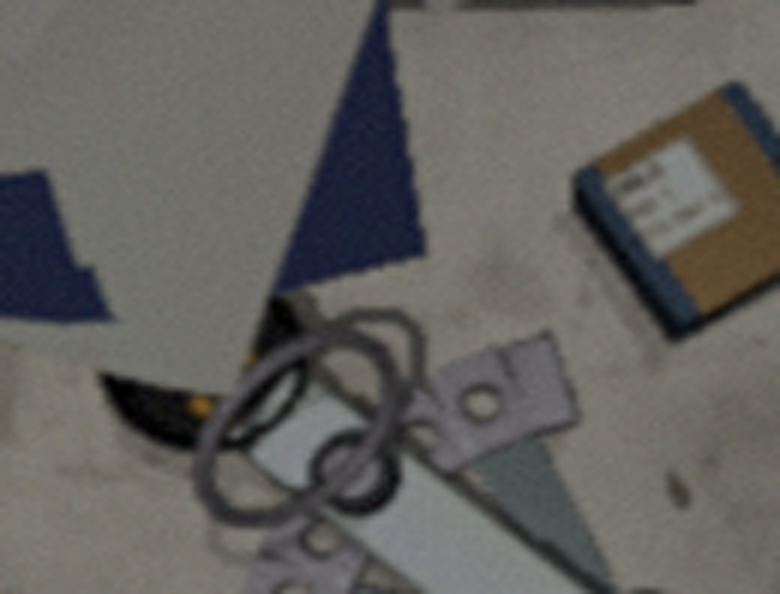

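Call:
jog_arm --pt "-1 -12 1 -1 0" --pt "-1 -20 2 -2 0" --pt "-1 -33 2 -2 0" --pt "-1 -33 2 -2 0" --pt "-1 -33 2 -2 0" --pt "-1 -33 2 -2 0" --pt "-1 -33 2 -3 0" --pt "-1 -33 2 -3 0" --pt "-1 -33 2 -3 0" --pt "-1 -24 20 -8 0"

```text
time: 9.1
tool_pos: [0.4429, 0.3693, 0.709]
tcp_rot: [-2.533, -1.003, -0.936]
wrist_force: [0.5, 0.2, -0.4]
width: 0.003
grip_force: 0.0
```

Call:
jog_arm --pt "-1 -24 21 -8 0" --pt "-1 -24 21 -8 0" --pt "-1 -24 21 -8 0" --pt "-1 -24 21 -8 0" --pt "-1 -24 21 -8 0" --pt "-1 -24 21 -8 0" --pt "-1 -24 21 -8 0" --pt "-1 -20 23 -13 0" --pt "-1 -20 23 -13 0" --pt "-1 -20 23 -13 0"

```text
time: 9.93
tool_pos: [0.4212, 0.0501, 0.6342]
tcp_rot: [-2.536, -1.0, -0.943]
wrist_force: [0.7, -0.2, 0.5]
width: 0.0
grip_force: 0.0
```

```bash
python3 st.py
```

```text
t 9.93 q [-0.481 -0.52   1.725  0.666  1.639  0.489] p [0.4212 0.0501 0.6342] r 0.424 xaz 43.0 yaz -46.9 tilt 40.8 zaz 43.1 F [ 0.7 -0.2  0.5] w 0.0
```

Call:
jog_arm --pt "-1 -22.8 20.4 -14.8 0" --pt "-1 -22.8 20.4 -14.8 0" --pt "-1 -22.8 20.4 -14.8 0" --pt "-1 -22.8 20.4 -14.8 0" --pt "-1 -22.8 20.4 -14.8 0" --pt "-1 -22.8 20.4 -14.8 0" --pt "-1 -22.8 20.4 -14.8 0" --pt "-1 -22.8 20.4 -14.8 0" --pt "-1 -22.8 20.4 -14.8 0" --pt "-1 -30 13 0 0"

```text
time: 10.77
tool_pos: [0.3628, -0.276, 0.5825]
tcp_rot: [-2.541, -1.002, -0.942]
wrist_force: [-0.4, -0.2, -0.4]
width: -0.002
grip_force: 0.0
```

Call:
jog_arm --pt "-1 -30 13 0 0" --pt "-1 -30 13 0 0" --pt "-1 -30 13 0 0" --pt "-1 -6 1 31 7" --pt "-1 -6 1 31 0" --pt "-1 -6 1 31 0" --pt "-1 0 0 20 0" --pt "-1 0 0 0 7" --pt "-1 0 0 0 7" --pt "-1 0 0 0 7"

```text
time: 11.6
tool_pos: [0.3842, -0.3077, 0.4237]
tcp_rot: [-2.594, -0.334, -0.784]
wrist_force: [-0.0, -0.3, 0.3]
width: -0.002
grip_force: 0.0
```

```bash
python3 st.py
```

```text
t 11.6 q [-1.177 -0.097  1.796  0.662  1.703  0.139] p [ 0.3842 -0.3077  0.4237] r 0.492 xaz 7.6 yaz -69.2 tilt 40.65 zaz 43.3 F [-0.  -0.3  0.3] w -0.0
```

Call:
jog_arm --pt "-1 0 0 0 6.9" --pt "-1 0 0 0 6.9" --pt "-1 0 0 0 6.9" --pt "-1 0 0 0 6.9" --pt "-1 0 0 0 6.9" --pt "-1 0 0 0 6.9" --pt "-1 0 0 0 6.9" --pt "-1 0 0 0 6.9" --pt "-1 0 0 0 6.9"

```text
time: 12.35
tool_pos: [0.384, -0.3083, 0.4243]
tcp_rot: [-2.258, 0.991, -0.358]
wrist_force: [0.4, -0.2, 0.5]
width: 0.002
grip_force: 0.0
```

```bash
python3 st.py
cat > tgt.py <<'E'
from h import *
import sys
s=bot.read_state(); M=R.from_rotvec(s["tcp_rot"]).as_matrix()
C=np.array([.5573,-.152,.1095]); d=M[:,2]
n=np.array([0,0,1.])-d*d[2]; n/=np.linalg.norm(n)   # "up" side of the finger
rel=s["tool_pos"]-C
print("axes in tool: up",(M.T@[0,0,1]).round(3),"n",(M.T@n).round(3))
print("along d %.1f, up-perp %.1f, side %.1f mm"%(1e3*rel@d,1e3*rel@n,1e3*rel@np.cross(d,n)))
g=C-.10*d+.006*n; print("to pre-entry (tool mm)",(1e3*M.T@(g-s["tool_pos"])).round(1))
p,dd=bot.read_camera("wrist"); cv2.imwrite("pics/%s.png"%sys.argv[1],p[...,::-1]); np.savez("w.npz",p=p,d=dd)
w=world("wrist",dd,s); pv=np.array([.4748,-.2466])
m=(w[...,2]>.09)&(w[...,2]<.16)&(np.hypot(w[...,0]-.557,w[...,1]+.152)<.06); q=w[m]
if len(q)>60:
    c=q.mean(0);u,S,vt=np.linalg.svd(q-c,full_matrices=False);ab=(q-c)@vt[:2].T
    k=np.linalg.lstsq(np.c_[2*ab,np.ones(len(ab))],(ab**2).sum(1),rcond=None)[0]
    print("wrist ring",len(q),(c+k[:2]@vt[:2]).round(4),"R",np.sqrt(k[2]+k[0]**2+k[1]**2).round(4),"n",vt[2].round(2))
E
python3 tgt.py w1
```

```text
t 12.35 q [-1.178 -0.097  1.795  0.662  1.703  1.222] p [ 0.384  -0.3083  0.4243] r 0.492 xaz -47.3 yaz -137.6 tilt 40.62 zaz 43.2 F [ 0.4 -0.2  0.5] w 0.0
axes in tool: up [-0.007 -0.651 -0.759] n [-0.011 -1.     0.   ]
along d -390.8, up-perp 27.9, side -4.6 mm
to pre-entry (tool mm) [  4.8  21.8 290.8]
wrist ring 372 [ 0.556  -0.1508  0.1113] R 0.0327 n [ 0.57  0.65 -0.5 ]
```

View pics/w1.png

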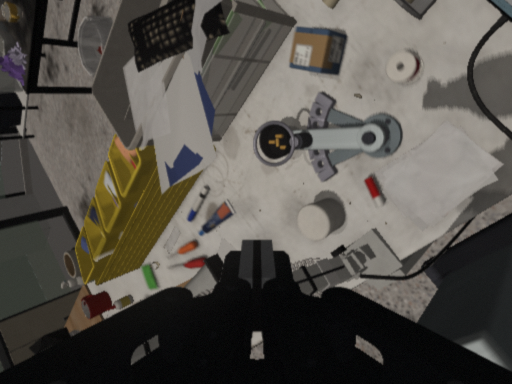

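Call:
jog_arm --pt "-1 0.5 2.7 36 0" --pt "-1 0.5 2.7 36 0" --pt "-1 0.5 2.7 36 0" --pt "-1 0.5 2.7 36 0" --pt "-1 0.6 2.8 36 0" --pt "-1 0.6 2.8 36 0" --pt "-1 0.6 2.8 36 0" --pt "-1 0.6 2.8 36 0" --pt "-1 0 0 0 0"

```text
time: 13.15
tool_pos: [0.5096, -0.189, 0.1852]
tcp_rot: [-2.26, 0.981, -0.348]
wrist_force: [-1.2, 0.6, -0.3]
width: -0.001
grip_force: 0.0
```

```bash
python3 st.py; python3 tgt.py w2
```

```text
t 13.15 q [-0.835  0.037  2.12   0.79   1.158  1.159] p [ 0.5096 -0.189   0.1852] r 0.544 xaz -46.7 yaz -137.3 tilt 40.63 zaz 44.1 F [-1.2  0.6 -0.3] w -0.0
axes in tool: up [-0.012 -0.651 -0.759] n [-0.019 -1.    -0.   ]
along d -96.5, up-perp 3.8, side -6.7 mm
to pre-entry (tool mm) [ 6.6 -2.3 -3.5]
wrist ring 1725 [ 0.5565 -0.1513  0.1111] R 0.0326 n [-0.57 -0.65  0.5 ]
```

View pics/w2.png

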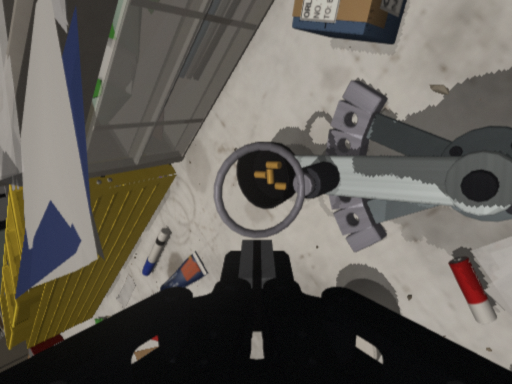

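Call:
jog_arm --pt "-1 3 -1.5 0 0" --pt "-1 2.7 -1.5 0 0" --pt "-1 0 0 14 0" --pt "-1 0 0 14 0" --pt "-1 0 0 14 0" --pt "-1 0 0 14 0" --pt "-1 0 0 12 0" --pt "-1 0 0 12 0" --pt "-1 0 0 12 0" --pt "-1 0 0 0 0"

```text
time: 14.03
tool_pos: [0.5604, -0.1542, 0.122]
tcp_rot: [-2.259, 0.984, -0.356]
wrist_force: [0.5, -0.1, -0.3]
width: -0.005
grip_force: 0.0
```

```bash
sed -i 's/C=np.array(.*; d=/C=np.array([.5566,-.1514,.1108]); d=/' tgt.py; python3 st.py; python3 tgt.py w3
```

```text
t 14.03 q [-0.714  0.149  2.137  0.885  0.994  1.121] p [ 0.5604 -0.1542  0.122 ] r 0.581 xaz -46.9 yaz -137.2 tilt 40.68 zaz 43.5 F [ 0.5 -0.1 -0.3] w -0.0
axes in tool: up [-0.007 -0.652 -0.758] n [-0.01 -1.    0.  ]
along d -7.9, up-perp 8.0, side 4.6 mm
to pre-entry (tool mm) [ -4.6   2.  -92.1]
wrist ring 9557 [ 0.5505 -0.1809  0.1271] R 0.0324 n [ 0.65 -0.68  0.34]
```

View pics/w3.png

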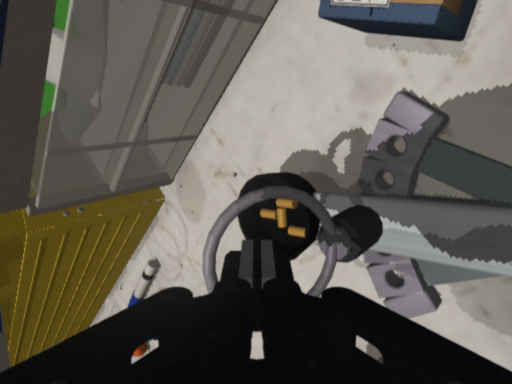

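Call:
jog_arm --pt "-1 -2.3 0 0 0" --pt "-1 -2.3 0 0 0" --pt "-1 0 0 6 0" --pt "-1 0 0 6 0" --pt "-1 0 0 5 0" --pt "-1 0 0 0 0" --pt "-1 0 0 0 0"

```text
time: 14.67
tool_pos: [0.5652, -0.1437, 0.1099]
tcp_rot: [-2.26, 0.984, -0.357]
wrist_force: [0.3, -0.1, -0.8]
width: -0.001
grip_force: 0.0
```

```bash
python3 st.py; python3 tgt.py w4 | head -3
```

```text
t 14.67 q [-0.692  0.163  2.149  0.907  0.964  1.109] p [ 0.5652 -0.1437  0.1099] r 0.583 xaz -46.9 yaz -137.2 tilt 40.68 zaz 43.5 F [ 0.3 -0.1 -0.8] w -0.0
axes in tool: up [-0.006 -0.652 -0.758] n [-0.009 -1.    -0.   ]
along d 8.2, up-perp 8.2, side 0.3 mm
to pre-entry (tool mm) [  -0.3    2.2 -108.2]
```

Call:
jog_arm --pt "-1 0 -1.3 -1.5 0" --pt "-1 0 -1.3 -1.5 0" --pt "-1 0 -1.3 -1.5 0" --pt "-1 0 -1.3 -1.5 0" --pt "-1 0 0 0 0"

```text
time: 15.13
tool_pos: [0.5656, -0.1445, 0.1189]
tcp_rot: [-2.26, 0.984, -0.36]
wrist_force: [-1.6, -0.2, -0.0]
width: 0.0
grip_force: 0.4
```

Call:
jog_arm --pt "-1 0 -0.65 -0.75 0" --pt "-1 0 -0.65 -0.75 0" --pt "-1 0 -0.65 -0.75 0" --pt "-1 0 0 0 0"

```text
time: 15.47
tool_pos: [0.565, -0.1444, 0.1209]
tcp_rot: [-2.261, 0.985, -0.358]
wrist_force: [-1.9, -1.7, -3.0]
width: -0.004
grip_force: 1.7
```

Call:
jog_arm --pt "-1 0 -0.65 -0.75 0" --pt "-1 0 -0.65 -0.75 0" --pt "-1 0 -0.65 -0.75 0" --pt "-1 0 -0.65 -0.75 0" --pt "-1 0 0 0 0"

```text
time: 15.88
tool_pos: [0.565, -0.1442, 0.1249]
tcp_rot: [-2.26, 0.984, -0.358]
wrist_force: [-4.0, -3.6, -4.2]
width: -0.0
grip_force: 3.2
```

```bash
cat > ring.py <<'E'
from h import *
import sys
s=bot.read_state(); print("F",s["wrist_force"].round(1),"p",s["tool_pos"].round(4))
pv=np.array([.4748,-.2466])
for n in("top","side"):
    p,dd=bot.read_camera(n); w=world(n,dd)
    r=np.hypot(w[...,0]-pv[0],w[...,1]-pv[1]); sat=p.max(-1).astype(int)-p.min(-1)
    # cap + ring pixels: cap lies 100-120 mm out
    m=(w[...,2]>.06)&(w[...,2]<.175)&(r>.098)&(r<.15); q=w[m]; az=np.degrees(np.arctan2(q[:,1]-pv[1],q[:,0]-pv[0]))
    print(n,m.sum(),"zmax..",np.percentile(q[:,2],[50,90,98]).round(4),"az",np.median(az).round(1))
    if len(sys.argv)>1: cv2.imwrite(f"pics/{sys.argv[1]}_{n}.png",cv2.resize(p[110:260,160:330,::-1],None,fx=4,fy=4,interpolation=cv2.INTER_CUBIC)[:600,:680])
E
python3 ring.py L1
```

```text
F [-4.  -3.6 -4.2] p [ 0.565  -0.1442  0.1249]
top 748 zmax.. [0.0675 0.1417 0.1695] az 49.4
side 532 zmax.. [0.0901 0.1541 0.1705] az 43.7
```

Call:
jog_arm --pt "-1 0 -0.65 -0.75 0" --pt "-1 0 -0.65 -0.75 0" --pt "-1 0 -0.65 -0.75 0" --pt "-1 0 -0.65 -0.75 0" --pt "-1 0 -0.65 -0.75 0" --pt "-1 0 -0.65 -0.75 0" --pt "-1 0 -0.65 -0.75 0" --pt "-1 0 -0.65 -0.75 0" --pt "-1 0 0 0 0" --pt "-1 0 0 0 0"

```text
time: 16.82
tool_pos: [0.565, -0.1442, 0.1326]
tcp_rot: [-2.261, 0.985, -0.357]
wrist_force: [-3.2, -4.9, -6.5]
width: -0.001
grip_force: 3.3
```

```bash
python3 st.py; python3 ring.py L2
```

```text
t 16.82 q [-0.692  0.128  2.137  0.881  0.994  1.154] p [ 0.565  -0.1442  0.1326] r 0.583 xaz -47.0 yaz -137.2 tilt 40.62 zaz 43.4 F [-3.2 -4.9 -6.5] w -0.0
F [-3.2 -4.9 -6.5] p [ 0.565  -0.1442  0.1326]
top 743 zmax.. [0.0672 0.1466 0.1512] az 49.5
side 539 zmax.. [0.0952 0.1585 0.17  ] az 43.8
```

```bash
cat > lift.py <<'E'
from h import *
from scipy.optimize import least_squares
import sys
s=bot.read_state(); pv=np.array([.4748,-.2466]); a0=np.radians(float(sys.argv[1]) if len(sys.argv)>1 else 49)
print("F",s["wrist_force"].round(1),"p",s["tool_pos"].round(4),"t",round(s["time"],2))
for n in("top","wrist","side"):
    p,d=bot.read_camera(n); w=world(n,d,s); lum=p.mean(-1)
    def tor(v,q):
        l,a=v; e=np.array([np.cos(a),np.sin(a),0]); c=np.r_[pv,.1108+l]+.1260*e; nn=np.cos(np.pi/6)*e-np.array([0,0,.5])
        x=q-c; h=x@nn; return np.hypot(h,np.linalg.norm(x-h[:,None]*nn,axis=1)-.033)
    v=np.array([float(sys.argv[2])/1e3 if len(sys.argv)>2 else .01,a0])
    q=w[(w[...,2]>.08)&(w[...,2]<.19)&(lum>45)&(np.hypot(w[...,0]-.555,w[...,1]+.155)<.08)]
    for tol in(.012,.008,.006):
        k=q[tor(v,q)<tol]
        if len(k)<30: break
        v=least_squares(lambda v:tor(v,k)-.002,v,loss="soft_l1",f_scale=.002,x_scale=[.01,.1]).x
    print(n,len(k),"lift mm %.1f az %.1f"%(1e3*v[0],np.degrees(v[1])),"rms",np.sqrt(np.mean(tor(v,k)**2)).round(4) if len(k) else "")
E
python3 lift.py
```

```text
F [-2.9 -3.3 -5.8] p [ 0.5649 -0.1442  0.1326] t 16.92
top 247 lift mm 12.3 az 49.1 rms 0.0023
wrist 3439 lift mm 10.2 az 49.5 rms 0.0025
side 168 lift mm 10.5 az 49.1 rms 0.0026
```

Call:
jog_arm --pt "-1 0 -0.65 -0.75 0" --pt "-1 0 -0.65 -0.75 0" --pt "-1 0 -0.65 -0.75 0" --pt "-1 0 -0.65 -0.75 0" --pt "-1 0 0 0 0" --pt "-1 2 0 0 0" --pt "-1 2 0 0 0" --pt "-1 2 0 0 0" --pt "-1 0 0 0 0"

```text
time: 17.82
tool_pos: [0.5694, -0.1487, 0.1367]
tcp_rot: [-2.26, 0.985, -0.357]
wrist_force: [-3.5, -4.4, -5.9]
width: 0.004
grip_force: 3.6
```

```bash
python3 lift.py 48 14
```

```text
F [-3.5 -4.4 -5.9] p [ 0.5694 -0.1487  0.1367] t 17.82
top 245 lift mm 15.2 az 46.6 rms 0.0024
wrist 3317 lift mm 12.5 az 47.1 rms 0.0025
side 161 lift mm 8.4 az 46.7 rms 0.0027
```

Call:
jog_arm --pt "-1 2.2 0 0 0" --pt "-1 2.2 0 0 0" --pt "-1 2.2 0 0 0" --pt "-1 2.2 0 0 0" --pt "-1 2.2 0 0 0" --pt "-1 2.2 0 0 0" --pt "-1 2.2 0 0 0" --pt "-1 2.2 0 0 0" --pt "-1 2.2 0 0 0" --pt "-1 0 0 0 0"

```text
time: 18.8
tool_pos: [0.5826, -0.1636, 0.1364]
tcp_rot: [-2.261, 0.985, -0.357]
wrist_force: [-6.8, -5.5, -5.7]
width: -0.004
grip_force: 4.3
```

```bash
python3 lift.py 38 14
```

```text
F [-6.8 -5.5 -5.7] p [ 0.5826 -0.1636  0.1364] t 18.8
top 229 lift mm 8.9 az 38.5 rms 0.0023
wrist 3138 lift mm 7.2 az 38.9 rms 0.0026
side 148 lift mm 7.8 az 38.3 rms 0.0026
```

Run:
```python
from h import *
p,_=bot.read_camera("wrist");s,_=bot.read_camera("side")
a=p[::,120:440,::-1]; b=cv2.resize(s[100:240,200:340,::-1],(384,384),interpolation=cv2.INTER_CUBIC)
cv2.imwrite("pics/m1.png",np.hstack([a,b]))
```

```text
(no output)
```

View pics/m1.png

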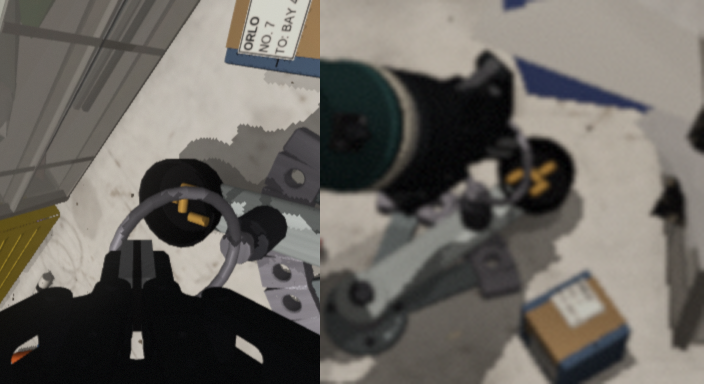

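Call:
jog_arm --pt "-1 1 0 0 0" --pt "-1 1 0 0 0" --pt "-1 0 0 0 0" --pt "-1 0 0 0 0"

```text
time: 19.38
tool_pos: [0.5834, -0.1647, 0.1359]
tcp_rot: [-2.261, 0.985, -0.356]
wrist_force: [-7.1, -4.3, -6.2]
width: -0.003
grip_force: 4.7
```

```bash
python3 lift.py 37.5 8
```

```text
F [-7.1 -4.3 -6.2] p [ 0.5834 -0.1647  0.1359] t 19.38
top 216 lift mm 8.9 az 38.0 rms 0.0023
wrist 3107 lift mm 6.8 az 38.4 rms 0.0026
side 152 lift mm 7.0 az 37.9 rms 0.0027
```

Call:
jog_arm --pt "-1 1 0 0 0" --pt "-1 0.5 0.65 0.75 0" --pt "-1 0 0.65 0.75 0" --pt "-1 0 0.65 0.75 0" --pt "-1 0 0.65 0.75 0" --pt "-1 0 0.65 0.75 0" --pt "-1 0 0.65 0.75 0" --pt "-1 0 0 0 0"

```text
time: 20.2
tool_pos: [0.5843, -0.1658, 0.1299]
tcp_rot: [-2.261, 0.985, -0.356]
wrist_force: [-7.9, -4.5, -4.6]
width: -0.002
grip_force: 5.0
```

```bash
python3 lift.py 37.5 4
```

```text
F [-7.9 -4.5 -4.6] p [ 0.5843 -0.1658  0.1299] t 20.2
top 213 lift mm 2.9 az 37.4 rms 0.0024
wrist 3086 lift mm 0.8 az 37.8 rms 0.0026
side 150 lift mm 1.1 az 37.2 rms 0.0028
```

```bash
cat > free.py <<'E'
from h import *
from scipy.optimize import least_squares
s=bot.read_state(); pv=np.array([.4748,-.2466]); a=np.radians(37.2)
for n in("top","wrist","side"):
    p,d=bot.read_camera(n); w=world(n,d,s); lum=p.mean(-1)
    e=np.array([np.cos(a),np.sin(a),0]); t=np.array([-e[1],e[0],0]); nn=np.cos(np.pi/6)*e-np.array([0,0,.5])
    q=w[(w[...,2]>.08)&(w[...,2]<.19)&(lum>45)&(np.hypot(w[...,0]-.57,w[...,1]+.168)<.08)]
    def tor(c,q): x=q-c; h=x@nn; return np.hypot(h,np.linalg.norm(x-h[:,None]*nn,axis=1)-.033)
    c=np.r_[pv,.1125]+.126*e
    for tol in(.012,.008,.006):
        k=q[tor(c,q)<tol]; c=least_squares(lambda c:tor(c,k)-.002,c,loss="soft_l1",f_scale=.002,x_scale=.01).x
    r=c-np.r_[pv,0]; print(n,len(k),"radial %.1f tang %.1f z %.1f"%(1e3*r@e,1e3*r@t,1e3*c[2]),"rms",np.sqrt(np.mean(tor(c,k)**2)).round(4))
    # cap/housing top: dark points 100-118 mm out near arm axis
    x=w-np.r_[pv,0]; m=(abs(x@t)<.008)&(abs(x@e-.108)<.006)&(w[...,2]>.06)&(w[...,2]<.12); print("  cap z",m.sum(),np.percentile(w[m][:,2],[20,50,80,95]).round(4) if m.sum() else "")
E
python3 free.py
```

```text
top 210 radial 125.5 tang 0.3 z 113.5 rms 0.0023
  cap z 0 
wrist 3100 radial 125.9 tang 1.3 z 111.6 rms 0.0026
  cap z 838 [0.0754 0.0826 0.0848 0.0858]
side 151 radial 126.0 tang 0.3 z 112.3 rms 0.0028
  cap z 49 [0.0753 0.0824 0.0844 0.0857]
```

Call:
jog_arm --pt "-1 0 0.65 0.75 0" --pt "-1 0 0.65 0.75 0" --pt "-1 0 0.65 0.75 0" --pt "-1 0 0.65 0.75 0" --pt "-1 0 0.65 0.75 0" --pt "-1 0 0 0 0"

```text
time: 21.0
tool_pos: [0.5855, -0.1663, 0.1269]
tcp_rot: [-2.26, 0.984, -0.359]
wrist_force: [-7.2, -4.7, -0.7]
width: -0.001
grip_force: 3.9
```

```bash
python3 lift.py 37.5 1
```

```text
F [-7.2 -4.7 -0.7] p [ 0.5855 -0.1663  0.1269] t 21.0
top 214 lift mm 1.6 az 36.6 rms 0.0023
wrist 3147 lift mm -0.5 az 37.0 rms 0.0026
side 139 lift mm 0.2 az 36.3 rms 0.0024
```

Call:
jog_arm --pt "-1 0 1.2 0 0" --pt "-1 0 1.2 0 0" --pt "-1 0 1.2 0 0" --pt "-1 0 1.2 0 0" --pt "-1 0 1.2 0 0" --pt "-1 0 0 0 0"

```text
time: 21.65
tool_pos: [0.5825, -0.1686, 0.1226]
tcp_rot: [-2.259, 0.984, -0.359]
wrist_force: [0.6, 0.6, -0.1]
width: -0.001
grip_force: 0.0
```

```bash
python3 lift.py 37.5 1;python3 st.py
```

```text
F [ 0.6  0.6 -0.1] p [ 0.5825 -0.1686  0.1226] t 21.65
top 251 lift mm 1.1 az 36.4 rms 0.0024
wrist 3608 lift mm -0.5 az 36.7 rms 0.0025
side 160 lift mm 0.0 az 36.2 rms 0.0025
t 21.8 q [-0.707  0.193  2.084  0.884  0.995  1.132] p [ 0.5823 -0.1685  0.1224] r 0.606 xaz -47.0 yaz -137.2 tilt 40.71 zaz 43.4 F [ 0.4 -0.   0.2] w -0.0
```

Call:
jog_arm --pt "-1 0 2.5 0 0" --pt "-1 0 2.5 0 0" --pt "-1 0 0 -8 0" --pt "-1 0 0 -8 0" --pt "-1 0 0 -12 0" --pt "-1 0 0 -16 0" --pt "-1 0 0 -25 0" --pt "-1 0 0 -30 0" --pt "-1 0 0 -30 0" --pt "-1 0 0 0 0"

```text
time: 22.63
tool_pos: [0.5187, -0.2338, 0.2232]
tcp_rot: [-2.262, 0.985, -0.371]
wrist_force: [1.1, -0.4, 0.7]
width: 0.003
grip_force: 0.0
```

```bash
python3 lift.py 37.5 1; python3 free.py
python3 - <<'E'
from h import *
for n in("top",):
    p,d=bot.read_camera(n); w=world(n,d)
    for k,(u,v) in dict(carton=(287,148),jar=(187,264),spool=(325,212),batt=(243,271)).items(): print(k,np.median(w[v-2:v+3,u-2:u+3].reshape(-1,3),0).round(3))
    cv2.imwrite("pics/end.png",cv2.resize(p[110:290,150:350,::-1],None,fx=3.3,fy=3.3))
E
```

```text
F [ 1.1 -0.4  0.7] p [ 0.5187 -0.2338  0.2232] t 22.63
top 378 lift mm 1.2 az 36.3 rms 0.0026
wrist 1614 lift mm 1.8 az 36.2 rms 0.0027
side 266 lift mm -0.2 az 36.1 rms 0.0024
top 374 radial 125.4 tang -1.8 z 111.7 rms 0.0025
  cap z 67 [0.0808 0.0825 0.0843 0.0859]
wrist 1678 radial 125.3 tang -1.9 z 111.0 rms 0.0024
  cap z 237 [0.0812 0.0826 0.0845 0.0855]
side 267 radial 125.9 tang -2.2 z 110.5 rms 0.0025
  cap z 43 [0.0797 0.0819 0.084  0.0852]
carton [ 0.634 -0.269  0.062]
jar [ 0.431 -0.091  0.067]
spool [ 0.521 -0.34   0.02 ]
batt [ 0.415 -0.187  0.023]
```

View pics/end.png

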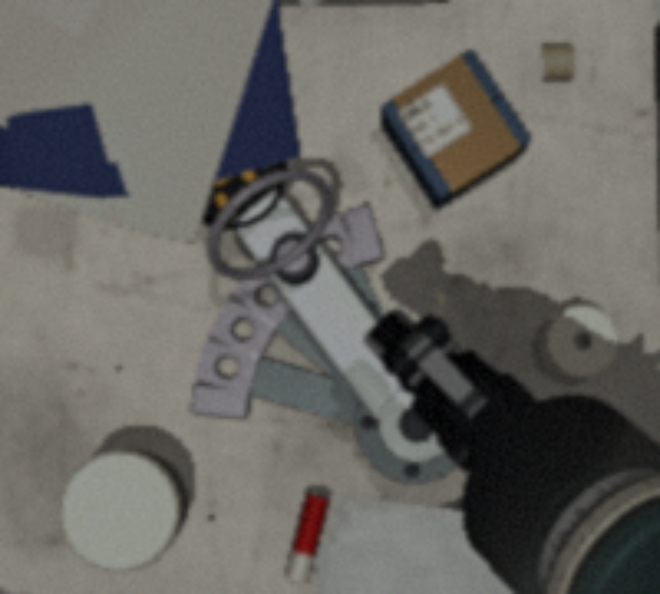

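The end picture shows three free holes on the left, at about (265,293), (242,327) and (228,367), and one on the carton side at (335,240). So the pin sits exactly one hole over, at home height. The carton and jar have not moved, and the finger is clear of the ring.

```bash
python3 -c "
from workcell import bot
print(bot.finish_job())"
```

```text
the job is handed in; nothing more can be done
None
```

The job is handed in, with no verdict returned: the arm is one hole toward the carton (about 12.9° measured, one hole is 12°), the pin measures home, the finger is out of the ring, and the carton, jar, spool and battery have not moved.

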